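# Set the collet cap on a bench carving spindle

### The arm

A 6-joint arm with a two-finger parallel gripper is mounted at the origin on the work surface. World frame = base frame: x ahead of the robot, y to its left, z up, the work surface at z = 0. Lengths are in m, angles in rad, forces in N, time in s.
With the tool pointing down it reaches from about 0.35 to 0.975 m from the base axis. Payload 7.1 kg.
Tool frame: the origin (TCP) lies midway between the tips of the shut fingers; the grasp point (between the pads) lies behind it (robot.grip_point_offset is the z of the grasp point in the tool frame, in m); z points along the fingers, x is the direction in which the jaws open and shut, and the axes are right-handed (so a half turn about z gives the same grasp; the last joint's range is limited). The gripper opens to 88 mm and grips with 3 to 60 N. Pads are 20 mm wide; open, the fingers measure 115 mm over their backs; the gripper's body (75 mm by 178 mm) begins 61 mm behind the grasp point.
Start: joints at [-1.168, 0.423, 1.63, -0, 1.089, -0.019], TCP at [0.256, -0.57, 0.223] pointing down, gripper open.
Joint ranges: [-3, 3], [-0.9, 2.11], [0.09, 2.58], [-1.31, 4.45], [0.11, 2.69], [-2.54, 2.54]. Speed limits (rad/s): [2.39, 2.39, 3.01, 3.14, 3.14, 3.14].

### API

Orientations are given as a rotation vector (axis times angle).
In Python, from cell import robot, solve_ik, eyes, order, readout gives the robot as it stands. The module is installed in compiled form; this text tells all that it offers. Calls block until the motion is done:
- robot.move_ptp(position, orientation): joint-space move of the TCP to a pose.
- robot.move_straight(position, orientation=None, v=0.15): straight line of the TCP; orientation=None keeps the orientation; v is the mean speed in m/s.
- robot.goto_joints(angles): joint-space move.
- robot.gripper_open() and robot.close(grasp_force=None): open the fingers fully, or close them until they stop; grasp_force is the grip in N (None keeps the last).
- robot.wait(seconds).
- solve_ik(position, orientation): joint angles nearest the present ones, or None.
- eyes.read_camera(name): name is "scene" or "top"; returns the picture (420x560x3 uint8, red, green, blue); there is no depth.
- eyes.get_calibration(name): a dict with "K" (3x3 intrinsics, pixels), "xyz" and "attitude" of the camera in the world. Camera axes: x right, y down, z forward; pixel columns grow to the right and rows downward; lengths in m; the calibration is good to about 2 mm. A picture is of the moment at which its call begins. get_calibration takes no time and is no camera call.
A pose or a line that the arm cannot do raises robot.MotionError and nothing moves.
- order.close_job(): hands the job in, once; it reports no verdict.
Readings, each from a call of its own:
- readout.current_time(): time.
- readout.current_qpos(): joint angles.
- readout.current_qd(): joint speeds.
- readout.current_joint_torque(): joint torques, N m.
- readout.current_eef_pos(): TCP position.
- readout.current_orientation(): TCP orientation.
- readout.current_ft_force(): force on the tool from outside, world axes, zero at the start.
- readout.current_wrist_torque(): the same for the moment, N m.
- readout.current_gripper_width(): opening from 0.0 (shut) to 1.0 (fully open).
Only numpy, scipy, OpenCV 4.12 (cv2) and the standard library are available. Lean on these libraries where they do the work, as an engineer would, in place of code of your own. Each camera call takes 0.05 s, during which the arm holds its last target.

### The job

On the carving spindle, first turn the selector so that its pointer clicks into the spindle-lock position, the one marked with a solid square. Then thread the knurled collet cap down (clockwise from above) until it bottoms out, back it off a quarter turn, and finish still gripping the cap there, keeping it still so that I can slip a burr in. Leave the gouge, the sharpening stone, the jar and the offcut where they are.

Things in the scene. Friction and masses are not known exactly. Their poses are not given: they have to be found in the camera images.
- machine: Bench carving spindle, bolted down: grey housing 110 x 250 mm (own x by y), flat top 90 mm above the bench, foot 130 x 270 x 12 mm. Origin: centre of its underside. The selector's vertical axis is at its x = 0, y = -70 mm; the cap's at x = 0, y = +75 mm. A collar 54 mm wide under the cap stands 8 mm above the housing top. The dial marks are on the selector's -x side.
- selector (a joint): Selector angle in rad, growing clockwise seen from above. Spring detents at 0 (one dot), 0.79 (two dots), 1.57 (solid square: spindle lock), 2.36 (ring); end stops just beyond the first and last. Starts in the one-dot or two-dot detent. About 0.1 N m turns it over a click; let go between detents it snaps into one of them.
- selector_grip (a point): Point on the selector's axis, 31 mm above the housing top. The selector: a black disc 50 mm wide, 8 mm tall, with an upright grip bar on it 44 mm long and 14 mm thick, its top 43 mm above the housing (12 mm above this point). The bar runs along this point's x axis, the pointer (white line) at its -x end. The point turns with the knob.
- selector_pointer (a point): Pointer end of the selector's grip bar, 22 mm from the axis, as high as selector_grip. On the aluminium dial plate round the knob are, clockwise from above, one dot, two dots, a solid 10 mm square and a ring; the square lies 22 degrees clockwise of the machine's -x direction, 38 mm from the axis.
- cap (a joint): How far the collet cap is backed off its bottom stop, in rad: 0 = bottomed out (hard stop), growing anticlockwise seen from above; right-hand thread, rising 5 mm per turn. Starts already on the thread, 2.4 to 4.2 rad off the bottom. About 0.05 N m turns it; it stays where it is let go and cannot be lifted off.
- cap_grip (a point): Point on the cap's axis, 18 mm above the cap's underside and 12 mm below its top; turns and rises with the cap. The cap is a steel knurled cylinder, 38 mm in diameter, 30 mm tall, with a small dark hole in the middle of its top; when bottomed its underside is 20 mm above the housing top.
- cap_notch (a point): The dark index notch at the rim of the cap's top, 19 mm from its axis; it turns with the cap.
- gouge: Bystander: carving gouge lying on the bench, about 220 mm long, 26 mm tall. Origin under the ferrule, blade along its x axis.
- stone: Bystander: grey sharpening stone in a wooden tray, 150 x 60 x 30 mm. Origin: centre of its underside.
- jar: Bystander: closed glass jar with steel lid, 48 mm in diameter, 55 mm tall. Origin: centre of its underside.
- offcut: Bystander: light wood offcut, 110 x 55 x 35 mm. Origin: centre of its underside.

How it is judged:
By the outcome, as a careful person would: the job done as asked, in the order asked, and still so for the second after the job is handed in, while the arm keeps its last pose, push and grip.
It also fails if it takes over 72 s, if anything falls off the work surface, if the arm or the gripper's body presses on something with over 40 N, if the wrist force passes 120 N, or if a joint passes its speed limit or range.

## Working session

There is one attempt and no reset: what is moved stays moved. The work goes in short steps, each a Python script; the robot and the scene stay as the last script left them, time stands still between calls to the robot, and variables do not carry over. Pictures are saved under pics/ and viewed, and the job is handed in when it is done.

```bash
mkdir -p pics; ls
python3 - <<'E'
from cell import robot, eyes, readout
import cv2
for n in ("scene","top"):
    im=eyes.read_camera(n); cv2.imwrite(f"pics/a_{n}.png",im[:,:,::-1])
    c=eyes.get_calibration(n); print(n,c)
print(robot.grip_point_offset, readout.current_time(), readout.current_orientation(), readout.current_eef_pos())
E
```

```text
pics
scene {'K': array([[530.67914974,   0.        , 273.57909436],
       [  0.        , 530.67914974, 218.54936099],
       [  0.        ,   0.        ,   1.        ]]), 'xyz': array([0.97935663, 0.70511625, 0.91385461]), 'attitude': array([-0.77309306, -2.64722086,  1.03680114])}
top {'K': array([[492.53477156,   0.        , 290.41906461],
       [  0.        , 492.53477156, 217.63244976],
       [  0.        ,   0.        ,   1.        ]]), 'xyz': array([0.44174536, 0.07576711, 1.18832889]), 'attitude': array([-2.16937304,  2.15334516, -0.1304845 ])}
-0.0187 0.1 [-2.63654498e+00  1.70679725e+00  1.74803980e-03] [ 0.25572226 -0.56974937  0.22197576]
```

View pics/a_scene.png

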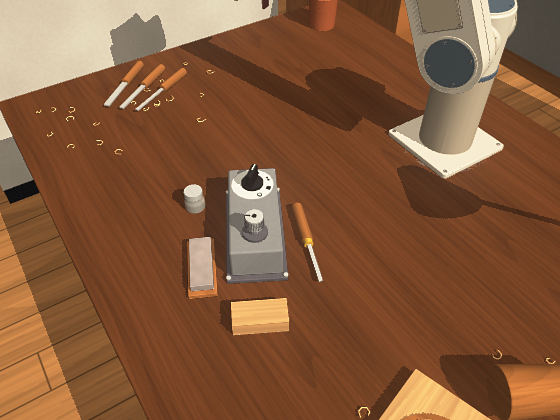

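View pics/a_top.png

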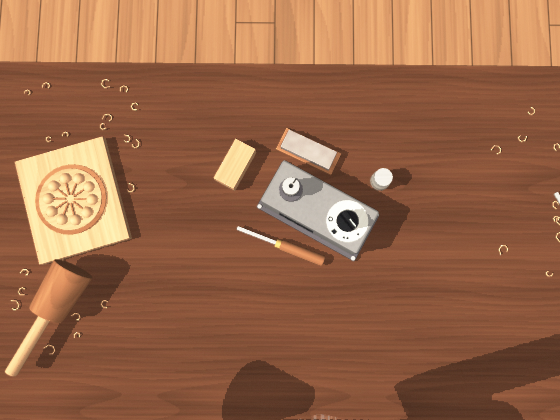

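The top view shows the machine, with the selector near pixel (347,221) and the cap near (290,187). I'll zoom in on both.

Run:
```python
import cv2
im=cv2.imread("pics/a_top.png"); c=im[150:270,240:400]; cv2.imwrite("pics/a_topz.png",cv2.resize(c,None,fx=5,fy=5,interpolation=cv2.INTER_CUBIC))
im=cv2.imread("pics/a_scene.png"); c=im[155:290,180:330]; cv2.imwrite("pics/a_scz.png",cv2.resize(c,None,fx=4.4,fy=4.4,interpolation=cv2.INTER_CUBIC))
```

```text
(no output)
```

View pics/a_topz.png

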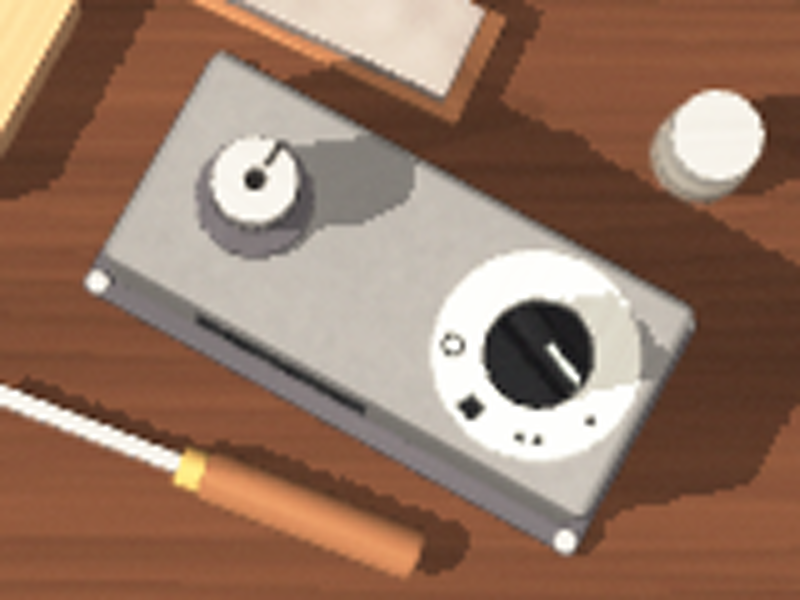

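View pics/a_scz.png

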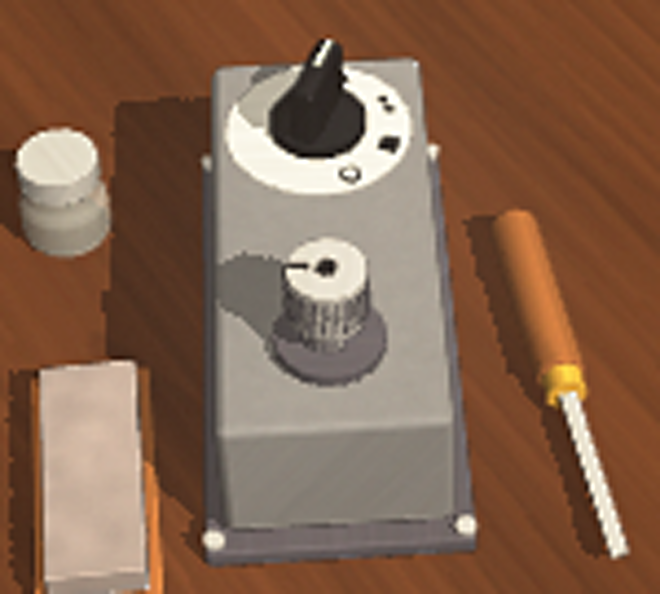

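```bash
cat > h.py <<'E'
import numpy as np, cv2
from scipy.spatial.transform import Rotation as R
from cell import robot, solve_ik, eyes, order, readout
def ray(n,uv,z):
    c=eyes.get_calibration(n); d=R.from_rotvec(c["attitude"]).as_matrix()@np.linalg.inv(c["K"])@np.array([uv[0],uv[1],1.])
    o=c["xyz"]; return o+d*(z-o[2])/d[2]
def proj(n,p):
    c=eyes.get_calibration(n); q=c["K"]@R.from_rotvec(c["attitude"]).as_matrix().T@(np.array(p)-c["xyz"]); return q[:2]/q[2]
E
python3 - <<'E'
from h import *
np.set_printoptions(precision=4,suppress=True)
Z=lambda p:(240+(p[0]+.5)/5-.5,150+(p[1]+.5)/5-.5)
S=lambda p:(180+(p[0]+.5)/4.4-.5,155+(p[1]+.5)/4.4-.5)
cs=[ray("top",Z(p),.09) for p in [(220,52),(692,322),(582,518),(108,260)]]
for c in cs: print(c)
print("ctr",np.mean(cs,0), [np.linalg.norm(cs[i]-cs[i-1]) for i in range(4)])
for n,T in (("top",Z),("scene",S)):
    im=cv2.imread(f"pics/a_{n}.png"); g=im.min(2)
    m=(g>185).astype(np.uint8)
    for k in cv2.findContours(m,cv2.RETR_EXTERNAL,cv2.CHAIN_APPROX_NONE)[0]:
        a=cv2.contourArea(k)
        x,y,w,h=cv2.boundingRect(k)
        if a>60: print(n,a,(x,y,w,h),cv2.fitEllipse(k))
for nm,t,s,z in (("cap hole",(255,180),(326,267),.1425),("notch",(283,143),(290,266),.1425)):
    print(nm,ray("top",Z(t),z),ray("scene",S(s),z))
for nm,t,s,z in (("dial",(535,355),(318,129),.091),("square",(471,407),(389,144),.091),("ring",(453,345),(350,174),.091),("dot1",(591,421),(0,0),.091)):
    print(nm,ray("top",Z(t),z),ray("scene",S(s),z))
print("ptr",ray("top",Z((578,380)),.133),ray("top",Z((550,345)),.133))
E
```

```text
[0.7045 0.0903 0.09  ]
[ 0.5821 -0.123   0.09  ]
[ 0.4938 -0.0728  0.09  ]
[0.6083 0.14   0.09  ]
ctr [0.5972 0.0086 0.09  ] [np.float64(0.10821274664375397), np.float64(0.24595004445766408), np.float64(0.10166547483946428), np.float64(0.24165294282661207)]
top 96.0 (237, 227, 39, 17) ((256.08294677734375, 234.85012817382812), (2.9785051345825195, 50.8682975769043), 111.32049560546875)
top 1457.0 (325, 200, 44, 52) ((346.9510498046875, 222.45220947265625), (40.65386199951172, 48.0052490234375), 161.05136108398438)
top 188.5 (282, 177, 17, 17) ((290.17230224609375, 185.65914916992188), (15.38286304473877, 16.18748664855957), 140.63816833496094)
top 223.0 (374, 168, 19, 18) ((382.9957580566406, 176.7592010498047), (16.75672149658203, 17.110788345336914), 117.60456848144531)
top 890.5 (281, 130, 55, 39) ((308.3828430175781, 149.03680419921875), (19.570362091064453, 66.98311614990234), 114.80760955810547)
scene 92.0 (308, 244, 14, 37) ((314.53515625, 262.34356689453125), (3.071847915649414, 48.47101593017578), 162.1236114501953)
scene 125.5 (245, 209, 18, 14) ((253.967529296875, 215.8124
[... 946 characters left out ...]
828125, 64.23056030273438), 6.689918041229248)
scene 420.0 (472, 0, 17, 69) ((480.5637512207031, 29.785993576049805), (7.344508171081543, 99.44326782226562), 170.6822967529297)
scene 581.5 (202, 0, 45, 34) ((224.00460815429688, 13.996561050415039), (31.753067016601562, 41.0739860534668), 91.47725677490234)
cap hole [0.6357 0.074  0.1425] [0.6332 0.0729 0.1425]
notch [0.652  0.0621 0.1425] [0.6466 0.0636 0.1425]
dial [ 0.5666 -0.0522  0.091 ] [ 0.5641 -0.0541  0.091 ]
square [ 0.5429 -0.0234  0.091 ] [ 0.5395 -0.0251  0.091 ]
ring [ 0.5708 -0.0154  0.091 ] [ 0.5673 -0.0174  0.091 ]
dot1 [ 0.537  -0.0771  0.091 ] [ 0.6568 -0.234   0.091 ]
ptr [ 0.5511 -0.0658  0.133 ] [ 0.5662 -0.0538  0.133 ]
```

The knob sits at (0.5655,-0.053) and the cap at (0.6345,0.0735). The pointer is on the single dot, so it needs a 90° clockwise turn. Next I move above the selector.

```bash
cat >> h.py <<'E'
SEL=np.array([.5655,-.0530]); CAP=np.array([.6345,.0735])
def down(deg):
    a=np.radians(deg); return R.from_matrix(np.array([[np.cos(a),np.sin(a),0],[np.sin(a),-np.cos(a),0],[0,0,-1]])).as_rotvec()
def yaw():
    x=R.from_rotvec(readout.current_orientation()).as_matrix()[:,0]; return np.degrees(np.arctan2(x[1],x[0]))
def st(t=""):
    print(t,"t",round(readout.current_time(),2),"p",np.round(readout.current_eef_pos(),4),"yaw",round(yaw(),2),"F",np.round(readout.current_ft_force(),1),"M",np.round(readout.current_wrist_torque(),3),"w",round(readout.current_gripper_width(),3),flush=True)
E
python3 - <<'E'
from h import *
for y in (129.4,39.4,25): print(y, solve_ik([*SEL,.103],down(y)))
for y in (148,140,0,-90,-130): print(y, solve_ik([*CAP,.114],down(y)))
robot.move_ptp([*SEL,.20],down(129.4)); st()
robot.move_straight([*SEL,.103],v=.1); st("down")
for n in ("scene","top"): cv2.imwrite(f"pics/b_{n}.png",eyes.read_camera(n)[:,:,::-1])
E
python3 - <<'E'
import cv2,numpy as np
a=cv2.imread("pics/b_top.png")[150:290,260:420]; b=cv2.imread("pics/b_scene.png")[120:260,180:340]
cv2.imwrite("pics/b.png",cv2.resize(np.hstack([a,b]),None,fx=2.5,fy=2.5,interpolation=cv2.INTER_CUBIC))
E
```

```text
129.4 [-0.11440243  0.5054917   1.832721    0.          0.80337995 -2.37285848]
39.4 [-1.14402432e-01  5.05491700e-01  1.83272100e+00 -4.44089210e-16
  8.03379952e-01 -8.02062158e-01]
25 [-1.14402432e-01  5.05491700e-01  1.83272100e+00 -8.88178420e-16
  8.03379952e-01 -5.50734745e-01]
148 [ 9.66938153e-02  5.74805889e-01  1.66449244e+00 -4.44089210e-16
  9.02294325e-01 -2.48639348e+00]
140 [ 0.09669382  0.57480589  1.66449244  0.          0.90229432 -2.34676714]
0 [ 9.66938153e-02  5.74805889e-01  1.66449244e+00 -4.44089210e-16
  9.02294325e-01  9.66938153e-02]
-90 [ 9.66938153e-02  5.74805889e-01  1.66449244e+00 -4.44089210e-16
  9.02294325e-01  1.66749014e+00]
-130 [ 9.66938153e-02  5.74805889e-01  1.66449244e+00 -4.44089210e-16
  9.02294325e-01  2.36562184e+00]
 t 2.26 p [ 0.5655 -0.0535  0.2   ] yaw 129.33 F [-0.3  0.1  0.2] M [ 0.144 -0.086 -0.006] w 0.998
down t 3.38 p [ 0.566  -0.053   0.1036] yaw 129.4 F [ 0.4  0.6 -0. ] M [ 0.158 -0.142 -0.035] w 1.002
```

View pics/b.png

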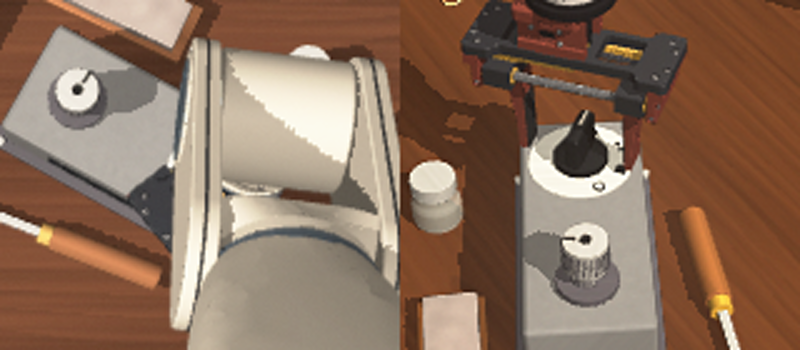

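The fingers straddle the bar. I'll close them and turn in 15° steps.

Run:
```python
from h import *
robot.close(30); st("closed")
for y in (115,100,85,70,55,39.4):
    robot.move_straight([*SEL,.103],down(y)); st(y)
```

```text
closed t 4.6 p [ 0.5654 -0.0529  0.103 ] yaw 129.4 F [-0.6  0.6  1.5] M [ 0.226 -0.034 -0.008] w 0.156
115 t 5.0 p [ 0.5654 -0.053   0.103 ] yaw 115.18 F [-0.7  1.1  0.8] M [ 0.247 -0.053  0.017] w 0.158
100 t 5.41 p [ 0.5654 -0.053   0.103 ] yaw 100.25 F [-1.3 -0.5 -0.1] M [ 0.195 -0.038 -0.129] w 0.159
85 t 5.82 p [ 0.5655 -0.053   0.103 ] yaw 85.29 F [-0.4  0.2  0.3] M [ 0.131 -0.058 -0.04 ] w 0.158
70 t 6.22 p [ 0.5655 -0.0531  0.103 ] yaw 70.32 F [-0.8 -0.2  0.8] M [-0.024  0.007  0.072] w 0.157
55 t 6.63 p [ 0.5654 -0.0531  0.103 ] yaw 55.3 F [-1.1 -0.5  1.2] M [-0.199  0.081 -0.011] w 0.162
39.4 t 7.06 p [ 0.5654 -0.0532  0.103 ] yaw 39.7 F [-1.4 -1.1  0.5] M [-0.368  0.128  0.05 ] w 0.159
```

Run:
```python
from h import *
robot.wait(.3); st()
robot.gripper_open(); st("open")
robot.move_straight([*SEL,.21],v=.2)
robot.move_ptp([*CAP,.21],down(148)); st()
for n in ("scene","top"): cv2.imwrite(f"pics/c_{n}.png",eyes.read_camera(n)[:,:,::-1])
a=cv2.imread("pics/c_top.png")[150:290,260:420]; b=cv2.imread("pics/c_scene.png")[120:260,180:340]
cv2.imwrite("pics/c.png",cv2.resize(np.hstack([a,b]),None,fx=2.5,fy=2.5,interpolation=cv2.INTER_CUBIC))
```

```text
t 7.36 p [ 0.5654 -0.0531  0.103 ] yaw 39.48 F [-0.8 -3.   0.9] M [-0.537  0.193  0.027] w 0.16
open t 8.57 p [ 0.5655 -0.053   0.103 ] yaw 39.4 F [-0.4  0.8  1.3] M [ 0.013 -0.093  0.013] w 1.001
 t 10.74 p [0.6341 0.0733 0.2092] yaw 147.94 F [-1.2  0.6 -0.3] M [ 0.176 -0.103 -0.025] w 1.004
```

View pics/c.png

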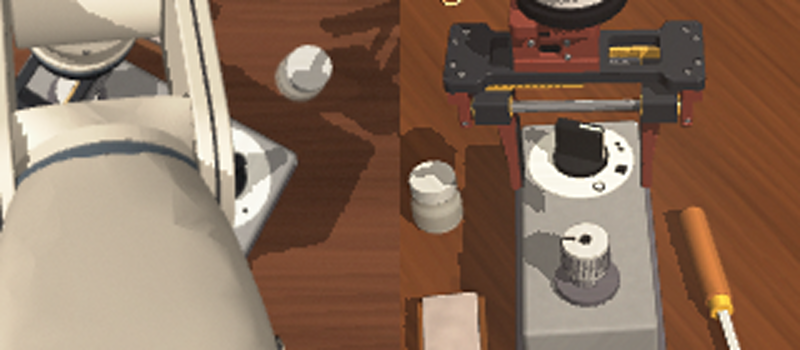

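Run:
```python
import cv2
b=cv2.imread("pics/c_scene.png")[158:205,225:280]
cv2.imwrite("pics/c2.png",cv2.resize(b,None,fx=11,fy=11,interpolation=cv2.INTER_CUBIC))
from h import *
for n,z in(("axis",.133),): print(proj("scene",[*SEL,.133]))
d=np.array([np.cos(np.radians(129.4)),np.sin(np.radians(129.4))])
print(proj("scene",[*(SEL+.022*d),.133]),proj("scene",[*(SEL-.022*d),.133]))
```

```text
[250.82907381 170.50672917]
[260.34518458 172.58061168] [241.39137074 168.44993435]
```

View pics/c2.png

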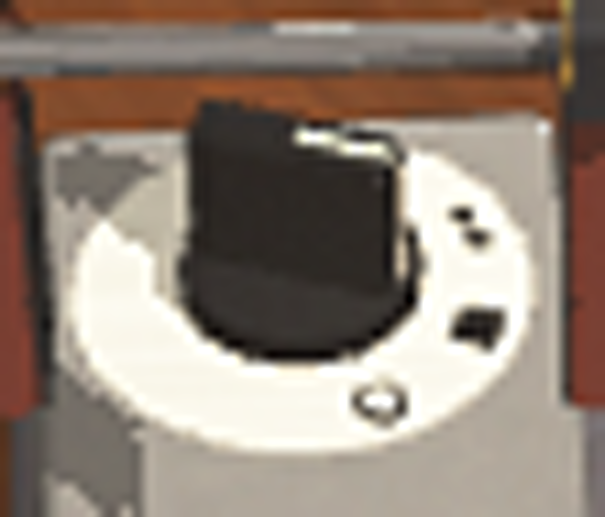

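The pointer's white line ends at scene pixel (261,172), as predicted for the square detent. Next, the cap.

```bash
cat >> h.py <<'E'
def mz(n=8):
    a=[]
    for _ in range(n):
        robot.wait(.02); a.append([readout.current_wrist_torque()[2],readout.current_joint_torque()[5]])
    return np.round(np.mean(a,0),3)
Z0=.1125
def zc(y): return Z0-(148-y)/360*.005
E
python3 - <<'E'
from h import *
robot.move_straight([*CAP,Z0],down(148),v=.12); st("down"); print(mz())
robot.close(25); st("closed"); print(mz())
for y in np.arange(133,12,-15):
    robot.move_straight([*CAP,zc(y)],down(y)); st(y); print(mz())
    if np.linalg.norm(readout.current_ft_force())>25: break
E
```

```text
down t 11.8 p [0.6351 0.0735 0.1132] yaw 148.0 F [0.3 1.4 0.3] M [ 0.08  -0.113 -0.014] w 0.999
[0.01 0.  ]
closed t 12.76 p [0.6344 0.0735 0.1125] yaw 148.0 F [-1.   0.3  0.4] M [ 0.127 -0.055  0.036] w 0.427
[ 0.008 -0.002]
133 t 13.3 p [0.6343 0.0737 0.1122] yaw 133.17 F [-1.   1.9  1.6] M [ 0.294  0.13  -0.043] w 0.43
[-0.02   0.003]
118 t 13.84 p [0.6342 0.0738 0.112 ] yaw 118.21 F [-3.1  4.   1.2] M [ 0.658  0.349 -0.011] w 0.427
[-0.014  0.004]
103 t 14.38 p [0.6341 0.0739 0.1118] yaw 103.07 F [-3.5  4.2  1.7] M [ 0.91   0.443 -0.051] w 0.43
[-0.046 -0.025]
88 t 14.93 p [0.6342 0.0741 0.1116] yaw 88.07 F [-3.9  5.1  1.8] M [ 1.106  0.426 -0.044] w 0.429
[-0.046 -0.025]
73 t 15.47 p [0.6342 0.0743 0.1114] yaw 73.06 F [-3.3  7.   2. ] M [ 1.09   0.425 -0.074] w 0.427
[-0.067 -0.025]
58 t 16.01 p [0.6342 0.0745 0.1112] yaw 58.06 F [-2.8  6.2  0.8] M [ 1.197  0.441 -0.038] w 0.428
[-0.045 -0.026]
43 t 16.55 p [0.6344 0.0746 0.111 ] yaw 43.06 F [-2.4  7.   0.4] M [ 1.252  0.377 -0.096] w 0.425
[-0.041 -0.026]
28 t 17.09 p [0.6345 0.0747 0.1108] yaw 28.06 F [-2.2  8.3  0.8] M [ 1.353  0.313 -0.012] w 0.426
[-0.041 -0.027]
13 t 17.63 p [0.6347 0.0747 0.1106] yaw 13.06 F [-1.5  8.8 -0.7] M [ 1.401  0.242 -0.084] w 0.432
[-0.063 -0.027]
```

Cap is turning (joint-6 torque about -0.026 N m). The side force suggests a small y offset, so I'll re-centre and then step finely to the stop.

Run:
```python
from h import *
CAP[1]+=.0015
robot.move_straight([*CAP,zc(13)],down(13)); st("recentred")
y=13
while y>-128:
    y-=5
    robot.move_straight([*CAP,zc(y)],down(y)); m=mz(4); 
    print(y,round(yaw(),2),m,np.round(readout.current_ft_force(),1),round(readout.current_gripper_width(),3),round(readout.current_time(),1))
    if abs(m[1])>.12 or abs(m[0])>.2: break
st()
```

```text
recentred t 18.02 p [0.6347 0.0749 0.1106] yaw 13.05 F [-1.3  1.2  0.5] M [0.262 0.101 0.039] w 0.429
8 8.14 [-0.047  0.068] [-0.3  1.4 -0.6] 0.424 18.3
3 3.18 [-0.047  0.062] [ 1.   1.8 -2.2] 0.425 18.6
-2 -1.8 [-0.04   0.061] [ 2.7  0.8 -2.9] 0.428 19.0
-7 -6.8 [-0.012  0.063] [ 4.6  1.7 -4.1] 0.428 19.3
-12 -11.8 [-0.039  0.064] [ 5.6  1.2 -5.3] 0.429 19.6
-17 -16.84 [-0.03   0.025] [ 4.8 -0.  -5.4] 0.429 19.9
-22 -21.85 [-0.061  0.025] [ 6.3  0.4 -6.3] 0.428 20.2
-27 -26.81 [0.15  0.217] [ 5.7 -0.  -4.9] 0.426 20.6
 t 20.55 p [0.6351 0.0748 0.1102] yaw -26.81 F [ 5.7 -0.  -4.9] M [-0.054 -0.972  0.181] w 0.426
```

Run:
```python
from h import *
CAP[1]+=.0015
for y in (-29,-31,-33):
    robot.move_straight([*CAP,zc(-27)],down(y)); m=mz(6); print(y,round(yaw(),2),m); st()
    if m[0]>.45: break
cv2.imwrite("pics/d_scene.png",eyes.read_camera("scene")[:,:,::-1])
b=cv2.imread("pics/d_scene.png")[150:260,190:320]
cv2.imwrite("pics/d.png",cv2.resize(b,None,fx=5,fy=5,interpolation=cv2.INTER_CUBIC))
```

```text
-29 -28.78 [0.365 0.383]
 t 20.9 p [0.6351 0.0748 0.1103] yaw -28.78 F [ 5.4 -0.2 -4.5] M [-0.042 -0.945  0.356] w 0.429
-31 -30.79 [0.323 0.344]
 t 21.25 p [0.6352 0.0748 0.1104] yaw -30.79 F [ 5.   1.  -4.1] M [-0.068 -0.887  0.368] w 0.429
-33 -32.78 [0.389 0.397]
 t 21.6 p [0.6351 0.0747 0.1104] yaw -32.78 F [ 5.5 -1.2 -3.1] M [-0.092 -0.842  0.381] w 0.433
```

View pics/d.png

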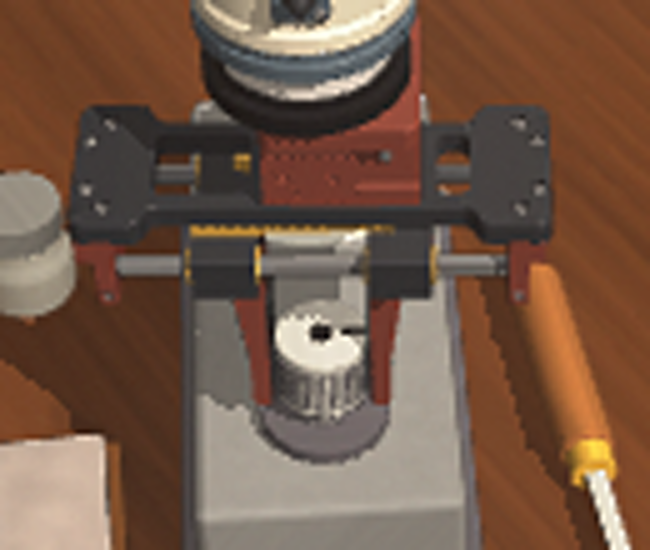

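The cap is at the stop: torque jumped to about 0.37 N m and plateaued, so the pads were slipping slightly. The notch is at crop pixel (355,330), with the hole at (320,331). Now I'll back off slowly to find where the windup releases.

Run:
```python
from h import *
CAP[1]+=.0015
for y in range(-32,-20):
    robot.move_straight([*CAP,zc(-27)+max(0,y+29)/360*.005],down(y)); print(y,round(yaw(),2),mz(6))
st()
```

```text
-32 -31.82 [0.055 0.047]
-31 -30.85 [0.027 0.045]
-30 -29.86 [0.034 0.039]
-29 -28.87 [0.058 0.045]
-28 -27.88 [0.039 0.039]
-27 -26.88 [0.049 0.039]
-26 -25.88 [0.033 0.039]
-25 -24.9 [0.061 0.046]
-24 -23.9 [0.045 0.039]
-23 -22.9 [0.038 0.039]
-22 -21.91 [0.04  0.044]
-21 -20.91 [0.049 0.039]
 t 25.85 p [0.635  0.0748 0.1105] yaw -20.92 F [ 4.6 -0.9 -2.2] M [-0.257 -0.945  0.059] w 0.423
```

Run:
```python
from h import *
CAP[1]+=.0015
for y in (-6,9,24,39,50,57.5):
    robot.move_straight([*CAP,zc(-29)+(y+31)/360*.005],down(y)); print(y,round(yaw(),2),mz(3),np.round(readout.current_ft_force(),1))
st()
cv2.imwrite("pics/e_scene.png",eyes.read_camera("scene")[:,:,::-1])
cv2.imwrite("pics/e_top.png",eyes.read_camera("top")[:,:,::-1])
b=cv2.imread("pics/e_scene.png")[150:260,190:320]
cv2.imwrite("pics/e.png",cv2.resize(b,None,fx=5,fy=5,interpolation=cv2.INTER_CUBIC))
```

```text
-6 -6.12 [ 0.044 -0.05 ] [ 3.7 -0.5 -1.4]
9 8.78 [ 0.034 -0.037] [ 4.1 -1.6  0.7]
24 23.75 [ 0.02  -0.037] [ 3.3 -2.9  3.4]
39 38.74 [0.043 0.011] [ 0.8 -3.3  5. ]
50 49.75 [ 0.028 -0.024] [ 1.  -3.6  6.2]
57.5 57.26 [ 0.027 -0.041] [ 1.5 -4.1  6.3]
 t 28.41 p [0.6343 0.0747 0.1115] yaw 57.24 F [ 1.5 -4.1  6.3] M [-0.662 -0.352  0.047] w 0.431
```

View pics/e.png

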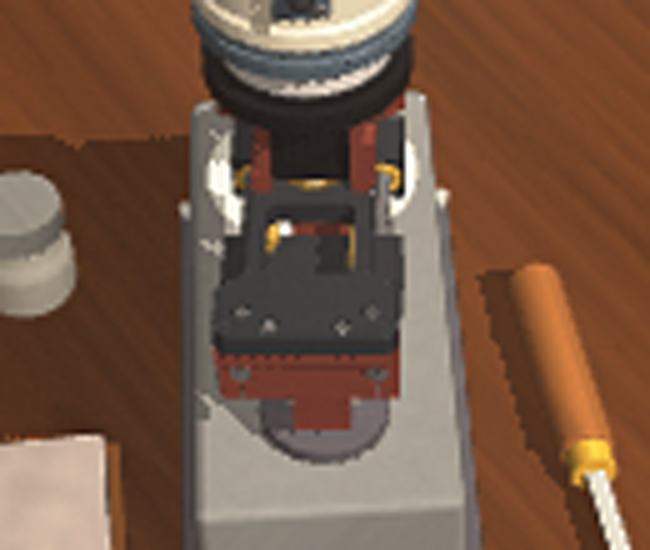

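The notch is hidden behind the gripper at this yaw. There's time to let go (the cap stays put), rotate the open jaws in place to the yaw where the notch shows, measure the back-off and re-grip.

Run:
```python
from h import *
CAP[:]=[.6347,.0748]
robot.gripper_open(); st("open")
robot.move_straight([*CAP,.1115],down(-32)); st("rot")
ims={"d":cv2.imread("pics/d_scene.png")}
f=eyes.read_camera("scene")[:,:,::-1].copy(); cv2.imwrite("pics/f_scene.png",f)
g=np.hstack([x[200:240,235:275] for x in (ims["d"],f,cv2.imread("pics/a_scene.png"))])
cv2.imwrite("pics/f.png",cv2.resize(g,None,fx=6.6,fy=6.6,interpolation=cv2.INTER_CUBIC))
```

```text
open t 29.42 p [0.6345 0.075  0.1113] yaw 57.5 F [-0.2 -0.2  0.4] M [-0.004 -0.098 -0.022] w 1.004
rot t 31.12 p [0.6347 0.0748 0.1115] yaw -31.97 F [-0.9  0.2 -0. ] M [ 0.019 -0.025  0.014] w 0.999
```

View pics/f.png

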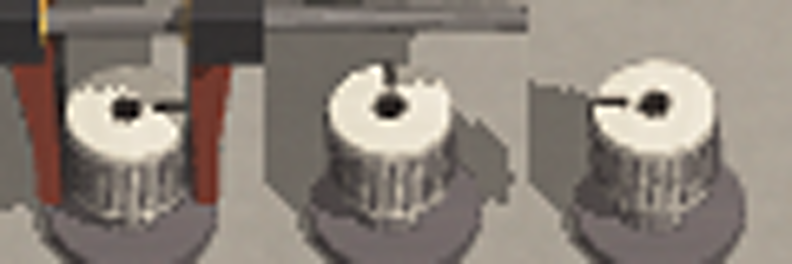

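Run:
```python
from h import *
# scaled-crop px -> full px
def S(p,k): return (235+(p[0]+.5)/6.6-.5-40*k, 200+(p[1]+.5)/6.6-.5)
for nm,k,h,tip,z in (("start",2,(655,103),(592,101),.1424),("bottom",0,(126,109),(186,107),.140),("now",1,(390,106),(389,64),.14125)):
    a,b=ray("scene",S(h,k),z),ray("scene",S(tip,k),z); v=(b-a)[:2]
    print(nm,a[:2].round(4),np.linalg.norm(v).round(4),np.degrees(np.arctan2(v[1],v[0])).round(1))
```

```text
start [0.6328 0.0727] 0.0191 -35.3
bottom [0.6333 0.0727] 0.0181 149.8
now [0.6332 0.0727] 0.0175 -119.9
```

The notch moved from 149.8° to -119.9°, which is 90.3° anticlockwise. I'll re-grip here and check that nothing moved.

Run:
```python
from h import *
CAP[:]=[.6347,.0748]
robot.close(25); robot.wait(.5); st("closed")
f=eyes.read_camera("scene")[:,:,::-1].copy(); cv2.imwrite("pics/g_scene.png",f)
robot.wait(.5); st()
g=cv2.resize(f[200:240,235:275],None,fx=10,fy=10,interpolation=cv2.INTER_CUBIC)
g2=cv2.resize(f[150:250,180:280],None,fx=4,fy=4,interpolation=cv2.INTER_CUBIC)
cv2.imwrite("pics/g.png",np.hstack([g,g2]))
```

```text
closed t 32.5 p [0.635  0.0746 0.1116] yaw -32.0 F [ 3.3 -3.2 -2.2] M [-0.53  -0.604  0.002] w 0.428
 t 33.05 p [0.635  0.0746 0.1116] yaw -32.0 F [ 4.3 -2.7 -2.1] M [-0.537 -0.667  0.024] w 0.43
```

View pics/g.png

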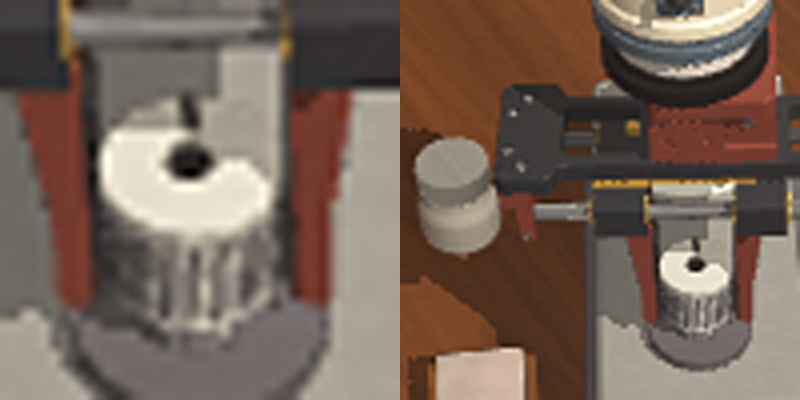

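Run:
```python
from h import *
order.close_job(); st("done")
```

```text
the job is handed in; nothing more can be done
the job is handed in; nothing more can be done
```

The job is handed in at about 33 s on the robot's clock: the selector is in spindle lock, and the arm is holding the cap a quarter turn off its bottom stop.

- **Selector:** I turned it 90° clockwise from one dot. After I let go, its white line pointed at the solid square, within about a pixel of where I predicted. The gripper hides it in the last picture, so that was my final look at it.
- **Cap, bottomed:** I turned it about 175° clockwise until the torque jumped from near zero to about 0.37 N m and levelled off. The pads slipped about 5° on the cap at the stop.
- **Cap, backed off:** I compared the notch's position at the stop with its position afterwards, which gave 90.3° anticlockwise, good to 2–3°. To see the notch I let go briefly, rotated the open jaws and gripped again at 25 N. The notch looked unmoved in the picture after re-gripping.
- **Forces:** Side force was about 5 N at the end and peaked near 10 N while turning, because my cap position was about 1.3 mm off; I re-centred. The wrist torque while the cap turned freely was near zero and had an inconsistent sign, so I relied on the jump at the stop and the notch instead.
- **Bystanders:** The gripper stayed clear of all four. The jar and stone looked unmoved in the last pictures; I didn't check the gouge and offcut separately.

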